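# Unpin the brushing slide, park the pin, shut the slide

### The job

The bearing ring is loaded in the slide of the brushing fixture, but the red-knobbed locking pin still blocks the way. Draw the pin straight up out of its bore and hang it upright in the notch of the green bracket, right at the back of the notch with its collar resting on top; then push the yellow plate until the slide is fully home and the guard is shut. Leave the bottle, the loose rings and the deburring tool where they are.

Things in the scene. Friction and masses are not known exactly. Their poses are not given: they have to be found in the camera images.
- fixture: Fixed brushing fixture; origin on the table, z up, yaw within 0.3 rad. Aluminium base plate 150 (x) by 265 (y: -85 to 180) mm, 10 mm thick. The slide runs along its +y into a blue box guard with a clear top (x -55 to 55, y 50 to 176, top at z = 100 mm), mouth facing -y. Dark steel clevis lug at x 50 to 100, y -44 to 0, top at z = 54 mm.
- bore (a point): Mouth of the vertical bore, 12 mm wide, on top of the clevis lug, 54 mm above the table (fixture x = 70, y = -22 mm); axes as the fixture's. The bore goes through both 14 mm cheeks of the lug; the gap between them (z 24 to 40 mm) is open to the slide.
- pin: Loose locking pin, about 100 g, upright in the bore at the start: steel shank 10 mm thick, 40 mm long; steel collar 24 mm wide, 6 mm thick; above it a red round knob 20 mm wide, 36 mm tall. Origin on the axis at the collar's underside, z up: knob at z 6 to 42 mm, shank at z 0 to -40 mm. It lifts out freely; the collar rests on the lug.
- park: Fixed green parking bracket, placed and turned on its own: foot 60 by 70 mm, column at its -y side, level ledge 50 (x) by 60 mm (y -30 to 30), 8 mm thick, top 55 mm above the table, nothing above it. A notch 14 mm wide is cut through the ledge along y, open at the +y edge, closed at y = -7 mm. Origin on the table under the pin's parked axis, z up.
- notch (a point): Where the pin's origin belongs when parked: on the notch's centre line at the height of the ledge's top, 7 mm before the closed end and 30 mm in from the open mouth; axes as the bracket's (mouth towards +y). The shank hangs below the ledge there, clear of the foot.
- carriage (a joint): How far the slide is pushed into the guard, m: 0 fully out, 0.100 fully home at its stop. Starts between 0 and 0.015; with the pin in the bore, a side ear of the yellow plate meets the shank at about 0.023. Friction about 2 N; it stays where it is left. A bearing ring is fixed in it, top 46 mm above the table.
- push_face (a point): Centre of the outer face of the slide's upright yellow push plate, 47 mm above the table; axes as the fixture's. The face looks to the fixture's -y; the plate is 92 mm wide (x), 8 mm thick, from 12 to 62 mm above the table. Push it along the fixture's +y; the space before it is open.
- spray_bottle: Bystander: white bottle with a blue cap, 64 mm wide, 170 mm tall, upright on the table; origin under its centre.
- ring_a: Bystander: loose bright steel bearing ring, 48 mm wide, 22 mm tall; origin under its centre.
- ring_b: Bystander: loose dark steel bearing ring, 48 mm wide, 22 mm tall; origin under its centre.
- deburrer: Bystander: deburring tool like a screwdriver with a black handle, 150 mm long, lying on the table beyond the fixture; x along its length.
Mind the look-alikes: they are no part of the job. There is more than one size of the pin; the job needs the larger. Of the things that look like the park, take the one that is farthest from the robot's base at the start.

How it is judged:
On the way, in this order (a step that is already met when the one before it is completed fails the run):
1. the pin hangs upright at the back of the bracket's notch, its collar on the ledge (horizontal distance between pin and notch below 0.01 m and z of pin in the frame of notch between -0.003 and 0.004 m and angle between pin's own z axis and vertical below 0.12 rad), for 0.2 s.
2. the slide is pushed fully home (value of joint carriage above 0.096 m), for 0.2 s.
At the end, for the whole second after the job is handed in: The pin hangs upright (within 0.12 rad) and at rest in the notch, its axis within 10 mm of the notch point and its collar's underside within 3 mm below to 4 mm above the ledge's top; the slide is at rest, pushed in by more than 96 of its 100 mm (all of step 1 and value of joint carriage above 0.096 m and linear speed of pin below 0.02 m/s and velocity of joint carriage below 0.01 m/s); the robot touches nothing.
It fails at once if the spray_bottle is moved by more than 30 mm (distance of spray_bottle from where it was at the start of the episode above 0.03 m).
It fails at once if the ring_a is moved by more than 30 mm (distance of ring_a from where it was at the start of the episode above 0.03 m).
It fails at once if the ring_b is moved by more than 30 mm (distance of ring_b from where it was at the start of the episode above 0.03 m).
It fails at once if the deburrer is moved by more than 30 mm (distance of deburrer from where it was at the start of the episode above 0.03 m).
It also fails if it takes over 54 s, if anything falls off the work surface, if the arm or the gripper's body presses on something with over 40 N, if the wrist force passes 120 N, or if a joint passes its speed limit or range.

### The arm

A 6-joint arm with a two-finger parallel gripper is mounted at the origin on the work surface. World frame = base frame: x ahead of the robot, y to its left, z up, the work surface at z = 0. Lengths are in m, angles in rad, forces in N, time in s.
With the tool pointing down it reaches from about 0.425 to 0.95 m from the base axis. Payload 14.7 kg.
Tool frame: the origin (TCP) lies at the very end of the fingers, on their centre line; the grasp point (between the pads) lies 19 mm behind it; y points along the fingers, z is the direction in which the jaws open and shut, and the axes are right-handed (so a half turn about y gives the same grasp; the last joint's range is limited). The gripper opens to 85 mm and grips with 20 to 120 N. Pads are 22 mm wide; open, the fingers measure 114 mm over their backs; the gripper's body (76 mm by 85 mm) begins 54 mm behind the grasp point. The pads swing forward as they close: fully open they stand 13 mm farther back than shut.
Start: joints at [-1.321, 0.48, 1.596, -0, 1.065, -0.047], TCP at [0.19, -0.622, 0.231] pointing down, gripper open.
Joint ranges: [-2.75, 2.75], [-0.82, 2.05], [0.23, 2.67], [-1.56, 4.7], [0.09, 2.69], [-2.92, 2.92]. Speed limits (rad/s): [1.89, 1.89, 2.39, 3.01, 3.01, 3.01].

### API

Orientations are given as a rotation vector (axis times angle).
In Python, from station import arm gives the robot as it stands.
- The arm moves only by the tool send_rows, never from a script. Its argument "deltas" is a list of rows, each a list of 2 entries, a list of its own where there are three numbers: the shift along the tool's x, y, z in cm, then the turn about the tool's y in rad. A call has 1 to 12 rows; each row shifts and turns the pose as measured when the row begins, along the tool's axes as they then stand; what a row does not reach is not made up. A row lasts 1/8 s, in which the tool goes at most 62.5 mm and 10.7 degrees, less where a joint would pass 70% of its speed; a pose out of reach is approached as far as the arm can. A call is refused whole if a number of a shift passes 6.25 or a number of a turn 0.188, either way. A call with a gripper value outside its range is refused whole. "grip" is the finger opening in cm, from 0 to 8.54, set as the call begins (left out, the last holds). The fingers move at their own pace and stop on an object; "force" is the grip in N (left out, the last holds). Time passes only in rows, so rows that do not move let the fingers close. It gives the time, the measured TCP pose, the force and the opening at its end, in the units of the state.
- arm.get_state(): the state, without advancing time (a new reading comes with each control period).
- arm.snapshot(name): name is "scene" or "top"; returns the picture (420x560x3 uint8, blue, green, red); there is no depth.
- arm.camera_params(name): a dict with "fx", "fy", "cx", "cy" (pixels), "R" (3x3) and "t" (3): a world point X has camera coordinates R X + t. Camera axes: x right, y down, z forward; pixel columns grow to the right and rows downward; lengths in m; the calibration is good to about 2 mm. A picture is of the moment at which its call begins. camera_params takes no time and is no camera call.
- arm.sign_off(): hands the job in, once; it reports no verdict.
Trained networks look in the newest picture that a camera, given by its name, has taken for a name from the list of things; names that differ only in an ending like _2 or _b are one class to them, and where a whole thing is asked for, a point or a joint stands for the part that bears it (a point fixed in the world has none). Each returns a list of dicts, best first, with "confidence" (0 to 1); they miss things now and then, are a little off and sometimes report something else, mostly with a low value. They report only what shows in the picture. A call takes as long as a camera call. They do not tell look-alikes from the thing itself.
- arm.boxes_of(camera, target): "rect" ([left, top, width, height] in pixels, round what is visible of it).
- arm.silhouettes(camera, target): "pixels" (420x560 bool, what is visible of it) and "rect" ([left, top, width, height] in pixels, round what is visible of it).
The state is a dict: "clock": time; "joint_positions": joint angles; "joint_vel": joint speeds; "tau": joint torques, N m; "eef_pos": TCP position; "tool_rot": TCP orientation; "force": force on the tool from outside, world axes, zero at the start; "moment": the same for the moment, N m; "width": opening from 0.0 (shut) to 1.0 (fully open).
Only numpy, scipy, OpenCV 4.12 (cv2) and the standard library are available. Lean on these libraries where they do the work, as an engineer would, in place of code of your own. Each camera call takes 0.05 s, during which the arm holds its last target. There are 200 camera calls.

## Working session

There is one attempt and no reset: what is moved stays moved. The work goes in short steps, Python scripts to look and compute and a tool call to move; the robot and the scene stay as the last step left them, time stands still between calls to the robot, and variables do not carry over. Pictures are saved under pics/ and viewed, about 8 in all and at most 12, crops included, and the job is handed in when it is done.

Besides the shell and the picture viewer there is one more tool, called after "Request:" by a JSON object that holds its "fn" and its "kwargs", one argument or row to a line. send_rows: Moves the arm, as the interface text tells. Its arguments: {"type":"object","properties":{"deltas":{"type":"array"},"grip":{"type":"number"},"force":{"type":"number"}},"required":["deltas"]}

```bash
mkdir -p pics; ls
python3 - <<'E'
from station import arm
import cv2,numpy as np
for n in("scene","top"):
    im=arm.snapshot(n); cv2.imwrite(f"pics/{n}0.png",im)
    p=arm.camera_params(n); print(n,p["fx"],p["cx"],p["cy"],np.round(p["R"],3).tolist(),np.round(-np.array(p["R"]).T@np.array(p["t"]),3))
    for t in("pin","park","fixture","push_face","spray_bottle","ring_a","deburrer"):
        print(t,[([int(v) for v in b["rect"]],round(b["confidence"],2)) for b in arm.boxes_of(n,t)][:4])
s=arm.get_state();print({k:np.round(s[k],3).tolist() for k in s})
E
```

```text
pics
scene 522.1982211175073 285.24258533580917 197.9758067273564 [[-0.601, 0.799, -0.019], [0.472, 0.336, -0.815], [-0.645, -0.499, -0.579]] [1.242 0.359 0.667]
pin [([388, 215, 11, 26], 0.75), ([362, 258, 9, 29], 0.49)]
park [([329, 152, 33, 34], 0.85), ([336, 185, 38, 45], 0.62)]
fixture [([361, 205, 174, 115], 0.61), ([386, 215, 13, 24], 0.39)]
push_face [([399, 204, 36, 55], 0.97)]
spray_bottle [([208, 104, 29, 77], 0.84)]
ring_a [([262, 139, 20, 17], 0.68), ([175, 170, 19, 19], 0.62)]
deburrer [([211, 308, 80, 53], 0.81)]
top 478.9282979780749 277.9625641634646 205.32992345708283 [[0.015, -1.0, -0.002], [-0.988, -0.015, -0.153], [0.153, 0.004, -0.988]] [ 0.459 -0.165  1.025]
pin [([155, 227, 18, 12], 0.46)]
park [([250, 308, 30, 33], 0.97), ([206, 254, 42, 33], 0.73), ([45, 215, 155, 97], 0.68)]
fixture [([208, 254, 37, 33], 0.73), ([46, 213, 149, 99], 0.67), ([203, 70, 29, 63], 0.43)]
push_face [([129, 249, 49, 47], 0.93), ([209, 254, 39, 35], 0.23)]
spray_bottle [([371, 246, 43, 33], 0.9)]
ring_a [([359, 319, 23, 25], 0.69), ([395, 210, 20, 18], 0.63)]
deburrer [([203, 72, 29, 64], 0.94)]
{'clock': 0.8, 'joint_positions': [-1.321, 0.48, 1.596, -0.0, 1.065, -0.047], 'joint_vel': [0.0, 0.001, 0.0, 0.0, 0.001, 0.0], 'tau': [0.001, -95.04, -43.063, 0.0, 0.001, -0.0], 'eef_pos': [0.19, -0.622, 0.231], 'tool_rot': [-0.308, 2.062, -2.062], 'force': [0.221, -0.157, 0.303], 'moment': [0.002, -0.009, -0.009], 'width': 0.999}
```

Run:
```python
import cv2
a=cv2.imread("pics/top0.png");b=cv2.imread("pics/scene0.png")
cv2.imwrite("pics/topc.png",cv2.resize(a[60:360,20:430],None,fx=1.95,fy=1.95,interpolation=2))
cv2.imwrite("pics/scenec.png",cv2.resize(b[90:380,160:545],None,fx=2.05,fy=2.05,interpolation=2))
```

```text
(no output)
```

View pics/topc.png

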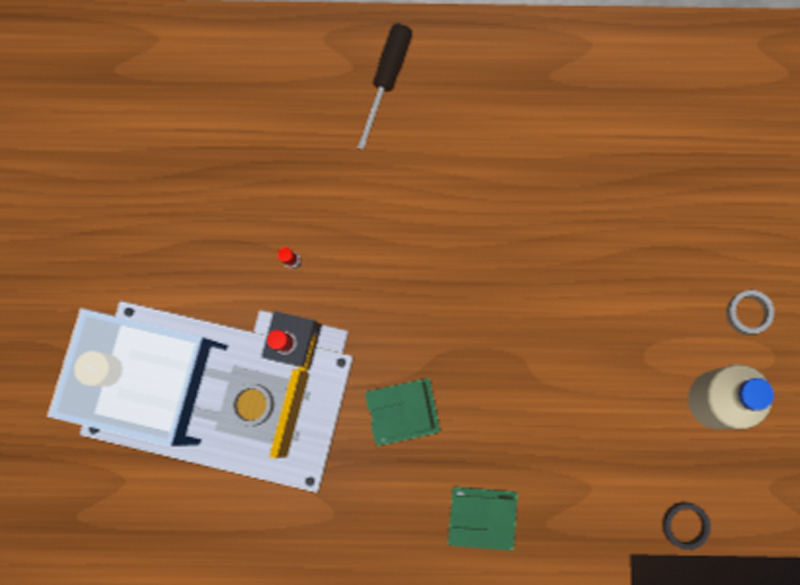

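View pics/scenec.png

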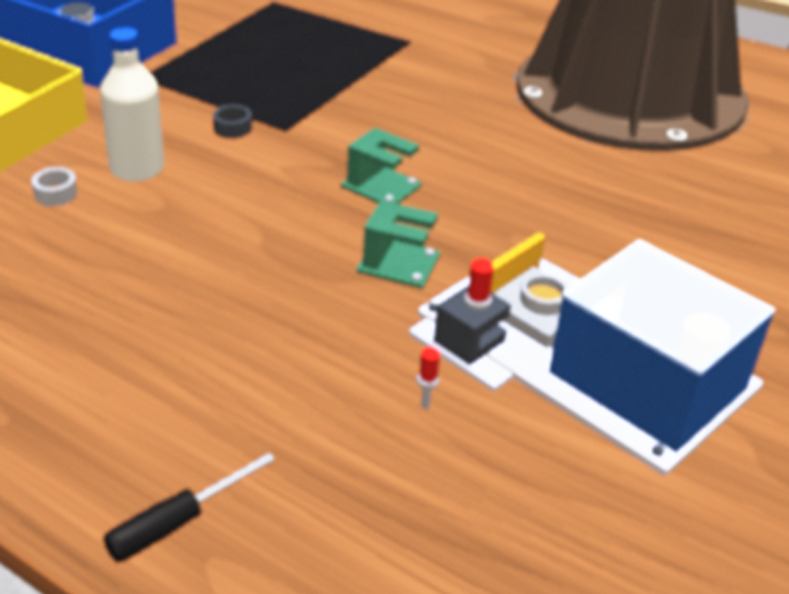

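```bash
cat > h.py <<'E'
from station import arm
import cv2,numpy as np
from scipy.spatial.transform import Rotation as Ro
def ray(n,u,v,z):
    p=arm.camera_params(n);R=np.array(p["R"]);C=-R.T@np.array(p["t"])
    d=R.T@np.array([(u-p["cx"])/p["fx"],(v-p["cy"])/p["fy"],1]);return (C+d*(z-C[2])/d[2])
def proj(n,X):
    p=arm.camera_params(n);c=np.array(X)@np.array(p["R"]).T+np.array(p["t"]);return np.stack([p["fx"]*c[...,0]/c[...,2]+p["cx"],p["fy"]*c[...,1]/c[...,2]+p["cy"]],-1)
def red(im):
    h=im.astype(int);return ((h[...,2]>120)&(h[...,1]<60)&(h[...,0]<60)).astype(np.uint8)
E
python3 - <<'E'
from h import *
T=cv2.imread("pics/top0.png");S=cv2.imread("pics/scene0.png")
for n,I in(("top",T),("scene",S)):
    k,l,st,c=cv2.connectedComponentsWithStats(red(I))
    for i in range(1,k):
        if st[i,4]>15: print(n,st[i].tolist(),c[i].round(1),ray(n,*c[i],.078).round(4))
s=arm.get_state();M=Ro.from_rotvec(s["tool_rot"]).as_matrix();print(M.round(3))
z=lambda I,y,x,h,w,f:cv2.resize(I[y:y+h,x:x+w],None,fx=f,fy=f,interpolation=2)
a=z(T,245,200,50,66,6);b=z(S,180,330,50,66,6)
c=z(T,210,125,90,80,300/90);d=z(S,195,360,75,80,4)
cv2.imwrite("pics/m1.png",np.vstack([np.hstack([a,b]),np.hstack([np.zeros((300,792-c.shape[1]-d.shape[1],3),np.uint8),c[:300],d])]))
print(c.shape,d.shape)
E
```

```text
top [163, 187, 7, 8, 45] [166.  190.3] [0.6326 0.0653 0.078 ]
top [157, 229, 10, 10, 83] [161.7 233.7] [0.545  0.0694 0.078 ]
scene [389, 218, 11, 18, 160] [394.  226.6] [0.5435 0.0643 0.078 ]
scene [366, 261, 8, 14, 90] [369.  267.6] [0.6634 0.0813 0.078 ]
[[-0.956  0.     0.292]
 [-0.292 -0.    -0.956]
 [ 0.    -1.     0.   ]]
(300, 267, 3) (300, 320, 3)
```

View pics/m1.png

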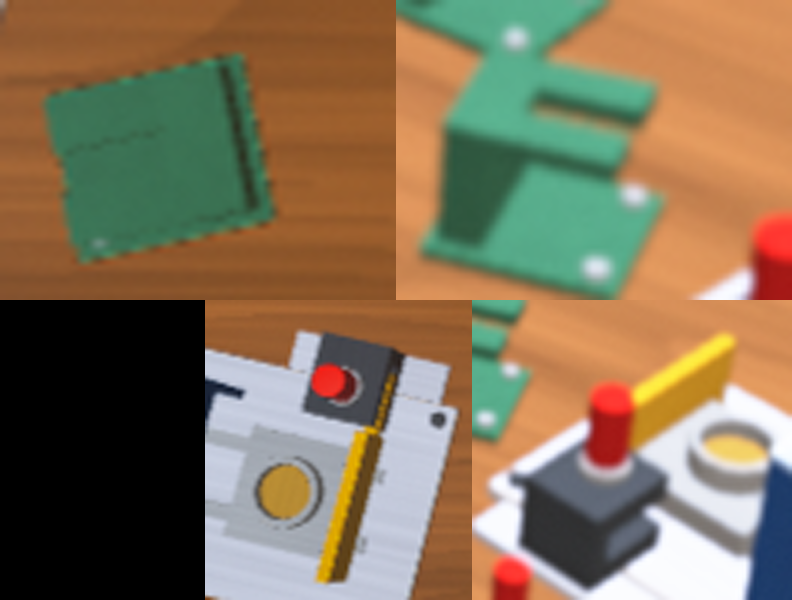

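```bash
cat > fit.py <<'E'
from h import *
from scipy.optimize import least_squares
def cyl(x,y,z0,z1,r):
    a=np.linspace(0,2*np.pi,40);return np.array([[x+r*np.cos(t),y+r*np.sin(t),z] for t in a for z in(z0,z1)])
def cen(n,P):
    h=cv2.convexHull(proj(n,P).astype(np.float32));m=cv2.moments(h);return np.array([m["m10"],m["m01"]])/m["m00"]
if __name__=="__main__":
    T=np.array([161.7,233.7]);S=np.array([394.,226.6])
    f=lambda q:np.r_[cen("top",cyl(*q,.06,.096,.01))-T,cen("scene",cyl(*q,.06,.096,.01))-S]
    r=least_squares(f,[.545,.065],diff_step=1e-3);pin=r.x;print("pin",pin.round(4),r.fun.round(2))
    c=lambda u,v:np.array([u,v])/1.95+[20,60]
    pts=[ray("top",*c(u,v),.01)[:2] for u,v in((82,432),(318,492),(129,312),(341,362),(95,430),(310,481))]
    for i in(0,2,4):
        d=pts[i]-pts[i+1];print("yaw",np.arctan2(-d[0],d[1]).round(3))
    # bracket
    L=[(25,-30),(-25,-30),(25,30),(-25,30)]
    s=np.array([(445,125),(490,50),(630,148),(657,83),(535,90)]);s=(s-[396,0]+.5)/6-.5+[330,180]
    t=np.array([(222,62),(250,212),(45,97),(75,228),(65,150),(160,130)]);t=(t+.5)/6-.5+[200,245]
    def W(q,P):
        P=np.array(P)/1000;C,Sn=np.cos(q[2]),np.sin(q[2]);return np.c_[q[0]+C*P[:,0]-Sn*P[:,1],q[1]+Sn*P[:,0]+C*P[:,1],np.full(len(P),.055)]
    g=lambda q:np.r_[(proj("scene",W(q,L+[(-7,-7)]))-s),(proj("top",W(q,L+[(7,30),(7,-7)]))-t)].ravel()
    r=least_squares(g,[.47,-.06,.2],x_scale=.1,loss="soft_l1");q=r.x;print("park",q.round(4),r.fun.reshape(-1,2).round(1).tolist())
    out=[]
    N=[(25,-30),(25,30),(7,30),(7,-7),(-7,-7),(-7,30),(-25,30),(-25,-30)]
    for n,(x,y) in(("top",(200,245)),("scene",(330,180))):
        I=cv2.imread(f"pics/{n}0.png")[y:y+50,x:x+66];I=cv2.resize(I,None,fx=6,fy=6,interpolation=2)
        cv2.polylines(I,[np.int32((proj(n,W(q,N))-[x,y]+.5)*6)],True,(255,255,255),1);out.append(I)
    cv2.imwrite("pics/ov.png",np.hstack(out))
E
python3 fit.py
```

```text
pin [0.5449 0.0667] [1.13 0.05 0.83 0.75]
yaw -0.227
yaw -0.215
yaw -0.211
park [ 0.4756 -0.0544  0.2281] [[-0.5, 0.0], [-0.0, -0.5], [-2.4, 3.0], [0.3, 0.3], [0.4, -0.1], [-0.2, -0.1], [0.1, -0.6], [0.1, 0.4], [-0.2, 3.1], [-1.5, 0.4], [0.7, -0.2]]
```

View pics/ov.png

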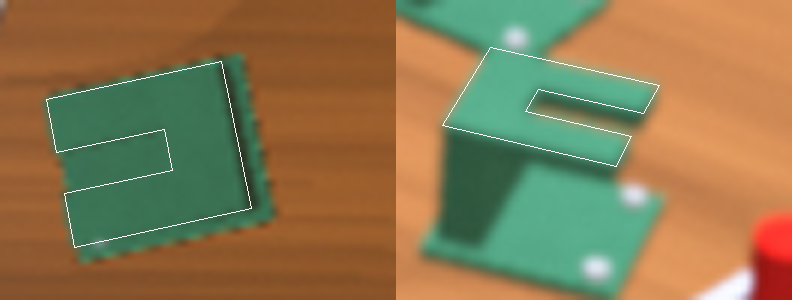

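Request:
{"fn": "send_rows", "kwargs": {
  "deltas": [
    [[-4.1,0,-4.2],0],
    [[-4.1,0,-4.2],0],
    [[-4.1,0,-4.2],0],
    [[-4.1,0,-4.2],0],
    [[-4.1,0,-4.2],0],
    [[-4.1,0,-4.2],0],
    [[-4.1,0,-4.2],0],
    [[-4.1,0,-4.2],0],
    [[-4.1,0,-4.2],0],
    [[-4.1,0,-4.2],0],
    [[-4.1,0,-4.2],0],
    [[-4.1,0,-4.2],0]
  ]
}}

```text
clock: 2.3
eef_pos: [0.5232, 0.0187, 0.2322]
tool_rot: [-0.295, 2.056, -2.069]
force: [-0.0, -0.6, 0.0]
width: 1.002
```

Request:
{"fn": "send_rows", "kwargs": {
  "deltas": [
    [[0,0,0],-0.186],
    [[0,0,0],-0.186],
    [[0,0,0],-0.186],
    [[0,0,0],-0.186],
    [[0,0,0],-0.186],
    [[0,0,0],-0.186],
    [[0,0,0],-0.186],
    [[0,0,0],-0.186],
    [[0,0,0],0]
  ],
  "grip": 6
}}

```text
clock: 3.42
eef_pos: [0.5254, 0.0241, 0.2328]
tool_rot: [-1.304, 1.034, -1.051]
force: [-0.2, -0.2, 0.3]
width: 0.702
```

```bash
cat >> h.py <<'E'
def go(x,y,z,yaw):
    s=arm.get_state();M=Ro.from_rotvec(s["tool_rot"]).as_matrix();y0=np.arctan2(M[1,2],M[0,2])
    d=(yaw-y0+np.pi/2)%np.pi-np.pi/2
    print("t",round(s["clock"],2),"tcp",np.round(s["eef_pos"],4),"yaw",round(y0,3),"cm in tool",(M.T@(np.array([x,y,z])-s["eef_pos"])*100).round(2),"turn",round(-d,3),"F",np.round(s["force"],1),"w",round(s["width"]*85.4,1),"tilt",M[:,1].round(3),"j6",round(s["joint_positions"][5],2))
E
python3 - <<'E'
from fit import *
go(.545,.067,.13,.228)
n=lambda I:((I[...,2]>60)&(I[...,2].astype(int)>3*I[...,1].astype(int)+0)&(I[...,2].astype(int)>3*I[...,0].astype(int))).astype(np.uint8)
C={}
for c,x in(("top",(161,233)),("scene",(394,226))):
    k,l,st,ce=cv2.connectedComponentsWithStats(n(cv2.imread(f"pics/{c}0.png")));i=l[x[1],x[0]];print(c,st[i],ce[i]);C[c]=ce[i]
f=lambda q:np.r_[cen("top",cyl(*q,.06,.096,.01))-C["top"],cen("scene",cyl(*q,.06,.096,.01))-C["scene"]]
r=least_squares(f,[.545,.065],diff_step=1e-3);print("pin",r.x.round(4),r.fun.round(2))
for c in C:
    r=least_squares(lambda q:cen(c,cyl(*q,.06,.096,.01))-C[c],[.545,.065],diff_step=1e-3);h=proj(c,cyl(*r.x,.06,.096,.01));print(c,r.x.round(4),h.min(0),h.max(0))
E
```

```text
t 3.42 tcp [0.5254 0.0241 0.2328] yaw 0.223 cm in tool [-3.82 10.28  2.78] turn -0.005 F [-0.2 -0.2  0.3] w 60.0 tilt [ 0.01  -0.005 -1.   ] j6 -0.23
top [157 229  13  10  94] [162.35106383 233.94680851]
scene [389 217  11  19 170] [393.96470588 225.75882353]
pin [0.5438 0.0656] [1.01 0.35 0.58 1.06]
top [0.5445 0.0676] [155.153139   228.02032049] [169.59666311 239.77244234]
scene [0.5417 0.0633] [387.35936058 214.51414831] [400.68172894 237.11638603]
```

Run:
```python
from fit import *
t=(np.array([(318,335),(400,352),(302,410),(380,428)])-[205,300]+.5)/(10/3)-.5+[125,210]
s=(np.array([(597,522),(520,480),(667,480)])-[472,300]+.5)/4-.5+[360,195]
LT=[(100,0),(100,-44),(50,0),(50,-44)];LS=LT[:3]
def W(q,P):
    P=(np.array(P)-[70,-22])/1000;C,S=np.cos(q[2]),np.sin(q[2]);return np.c_[q[0]+C*P[:,0]-S*P[:,1],q[1]+S*P[:,0]+C*P[:,1],np.full(len(P),.054)]
ft=lambda q:(proj("top",W(q,LT))-t).ravel();fs=lambda q:(proj("scene",W(q,LS))-s).ravel()
for f in(ft,fs,lambda q:np.r_[ft(q),fs(q)]):
    r=least_squares(f,[.545,.066,-.22],x_scale=.1);print(r.x.round(4),r.fun.round(1))
```

```text
[ 0.5419  0.063  -0.189 ] [ 2.  -0.3 -1.6 -1.1  0.9  1.2 -1.4  0.2]
[ 0.5468  0.0647 -0.2121] [-0.3  1.   0.1 -0.4  0.2 -0.7]
[ 0.5434  0.0634 -0.1998] [ 2.1 -1.1 -1.6 -1.6  0.7  0.3 -1.6 -0.4  0.3 -0.3  0.5 -1.5  0.4 -2.1]
```

Request:
{"fn": "send_rows", "kwargs": {
  "deltas": [
    [[-1.8,2,1.4],0],
    [[-1.8,4,1.4],0],
    [[0,4,0],0],
    [[0,0,0],0]
  ]
}}

```text
clock: 3.92
eef_pos: [0.5478, 0.0659, 0.1317]
tool_rot: [-1.293, 1.047, -1.069]
force: [-0.3, 0.1, 1.3]
width: 0.706
```

Run:
```python
from h import *
go(.544,.065,.068,.228)
out=[]
for n in("top","scene"):
    I=arm.snapshot(n);u=proj(n,np.array([.544,.065,.08])).astype(int)
    out.append(cv2.resize(I[u[1]-40:u[1]+40,u[0]-50:u[0]+50],None,fx=4,fy=4,interpolation=2))
cv2.imwrite("pics/a1.png",np.hstack(out))
```

```text
t 3.92 tcp [0.5478 0.0659 0.1317] yaw 0.202 cm in tool [-0.03  6.36 -0.46] turn -0.026 F [-0.3  0.1  1.3] w 60.3 tilt [ 0.013 -0.005 -1.   ] j6 -0.13
```

View pics/a1.png

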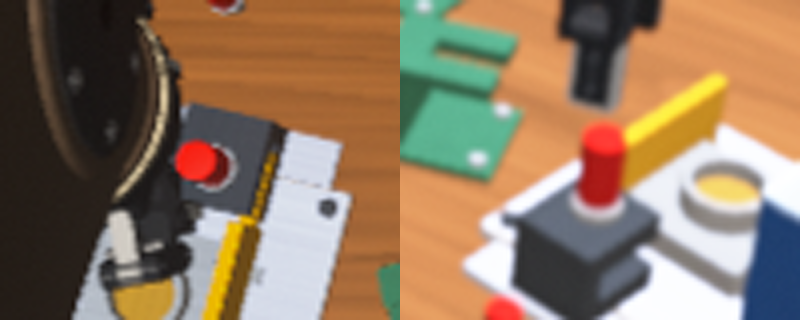

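Run:
```python
from h import *
s=arm.get_state();M=Ro.from_rotvec(s["tool_rot"]).as_matrix();P=s["eef_pos"]
for n in("top","scene"):
    u=proj(n,np.array([.544,.065,.08])).astype(int)
    for k in(-.035,0,.035):
        print(n,k,[(((proj(n,P+M[:,2]*k+M[:,1]*b)-u+[50,40])*4)+[400*(n=="scene"),0]).round().tolist() for b in (-.013,-.05)])
```

```text
top -0.035 [[178.0, 210.0], [156.0, 205.0]]
top 0 [[166.0, 135.0], [144.0, 127.0]]
top 0.035 [[154.0, 61.0], [132.0, 50.0]]
scene -0.035 [[635.0, 6.0], [645.0, -65.0]]
scene 0 [[613.0, 47.0], [624.0, -26.0]]
scene 0.035 [[591.0, 91.0], [601.0, 17.0]]
```

Run:
```python
from h import *
for n,p,z in(("top",(195,159),.096),("top",(214,167),.06),("scene",(603.5,135),.096),("scene",(598,206),.06)):
    u=proj(n,np.array([.544,.065,.08])).astype(int)
    q=(np.array(p)-[400*(n=="scene"),0]+.5)/4-.5+u-[50,40];print(n,z,ray(n,*q,z).round(4))
```

```text
top 0.096 [0.544  0.0655 0.096 ]
top 0.06 [0.5434 0.0646 0.06  ]
scene 0.096 [0.5434 0.0633 0.096 ]
scene 0.06 [0.5479 0.067  0.06  ]
```

Request:
{"fn": "send_rows", "kwargs": {
  "deltas": [
    [[0,2,-0.4],-0.026],
    [[0,2,0],0],
    [[0,1.6,0],0],
    [[0,0.5,0],0],
    [[0,0,0],0]
  ]
}}

```text
clock: 4.65
eef_pos: [0.5525, 0.0642, 0.0798]
tool_rot: [-1.29, 1.02, -1.062]
force: [0.6, 0.4, -1.1]
width: 0.707
```

```bash
python3 -c "
from h import *
go(.544,.065,.068,.228)"
```

```text
t 4.65 tcp [0.5525 0.0642 0.0798] yaw 0.224 cm in tool [-0.27  1.16 -0.84] turn -0.004 F [ 0.6  0.4 -1.1] w 60.4 tilt [ 0.029 -0.004 -1.   ] j6 -0.15
```

Request:
{"fn": "send_rows", "kwargs": {
  "deltas": [
    [[-0.2,0.6,-0.6],0],
    [[0,0.6,-0.3],0],
    [[0,0,0],0]
  ]
}}

```text
clock: 5.03
eef_pos: [0.5433, 0.0642, 0.0678]
tool_rot: [-1.29, 1.019, -1.062]
force: [-0.1, 0.3, -0.4]
width: 0.703
```

```bash
python3 -c "
from h import *
go(.544,.065,.068,.228)"
```

```text
t 5.03 tcp [0.5433 0.0642 0.0678] yaw 0.223 cm in tool [-0.06 -0.02  0.08] turn -0.005 F [-0.1  0.3 -0.4] w 60.1 tilt [ 0.031 -0.004 -1.   ] j6 -0.15
```

Request:
{"fn": "send_rows", "kwargs": {
  "deltas": [
    [[0,0,0],0],
    [[0,0,0],0],
    [[0,0,0],0],
    [[0,0,0],0],
    [[0,0,0],0],
    [[0,0,0],0]
  ],
  "grip": 0,
  "force": 45
}}

```text
clock: 5.78
eef_pos: [0.5436, 0.0642, 0.0681]
tool_rot: [-1.289, 1.019, -1.063]
force: [-1.1, 0.1, 0.1]
width: 0.216
```

```bash
python3 -c "
from h import *
go(.544,.065,.16,.228)"
```

```text
t 5.78 tcp [0.5436 0.0642 0.0681] yaw 0.223 cm in tool [ 0.03 -9.18  0.33] turn -0.005 F [-1.1  0.1  0.1] w 18.5 tilt [ 0.031 -0.004 -1.   ] j6 -0.15
```

Request:
{"fn": "send_rows", "kwargs": {
  "deltas": [
    [[0,-1,0.03],0],
    [[0,-1,0.03],0],
    [[0,-1,0.03],0],
    [[0,-1,0.03],0],
    [[0,-1,0.03],0],
    [[0,-1,0.03],0],
    [[0,-1,0.03],0],
    [[0,0,0],0]
  ]
}}

```text
clock: 6.78
eef_pos: [0.544, 0.065, 0.1442]
tool_rot: [-1.288, 1.017, -1.064]
force: [-0.2, -0.1, -1.2]
width: 0.218
```

```bash
python3 -c "
from h import *
go(.476,-.053,.14,.228)"
```

```text
t 6.78 tcp [0.544  0.065  0.1442] yaw 0.223 cm in tool [10.    0.24 -9.26] turn -0.005 F [-0.2 -0.1 -1.2] w 18.6 tilt [ 0.033 -0.003 -0.999] j6 -0.15
```

Request:
{"fn": "send_rows", "kwargs": {
  "deltas": [
    [[2,0,-1.85],0],
    [[2,0,-1.85],0],
    [[2,0,-1.85],0],
    [[2,0,-1.85],0],
    [[1.5,0,-1.4],0],
    [[0,0,0],0]
  ]
}}

```text
clock: 7.52
eef_pos: [0.4767, -0.0497, 0.141]
tool_rot: [-1.289, 1.018, -1.062]
force: [1.0, 0.3, -0.6]
width: 0.214
```

Run:
```python
from h import *
go(.476,-.053,.14,.228)
s=arm.get_state();M=Ro.from_rotvec(s["tool_rot"]).as_matrix();P=s["eef_pos"]
out=[]
for n in("top","scene"):
    I=arm.snapshot(n);u=proj(n,np.array([.476,-.054,.08])).astype(int);a=4
    J=cv2.resize(I[u[1]-50:u[1]+50,u[0]-50:u[0]+50],None,fx=4,fy=4,interpolation=2)
    out.append(J); print(n,u)
    # expected axis points: pin origin & tip
    for b in(.008,.014,.054): print(b,((proj(n,P+M[:,1]*b)-u+50)*4).round())
cv2.imwrite("pics/b1.png",np.hstack(out))
```

```text
t 7.53 tcp [ 0.4767 -0.0497  0.141 ] yaw 0.224 cm in tool [ 0.3   0.1  -0.14] turn -0.004 F [ 1.   0.3 -0.6] w 18.3 tilt [ 0.031 -0.003 -1.   ] j6 -0.4
top [222 269]
0.008 [180. 199.]
0.014 [182. 198.]
0.054 [192. 198.]
scene [356 186]
0.008 [214. 117.]
0.014 [213. 127.]
0.054 [207. 197.]
```

View pics/b1.png

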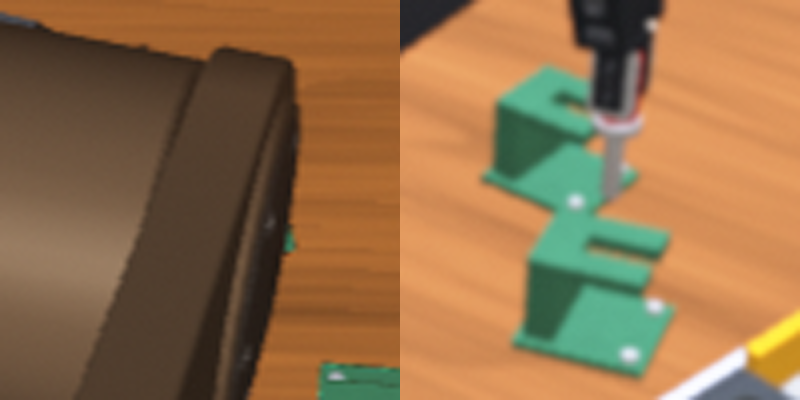

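Request:
{"fn": "send_rows", "kwargs": {
  "deltas": [
    [[0.2,0,-0.45],0],
    [[0,0.5,0],0],
    [[0,0,0],0]
  ]
}}

```text
clock: 8.0
eef_pos: [0.4743, -0.0507, 0.1355]
tool_rot: [-1.29, 1.015, -1.06]
force: [0.3, -0.4, -0.6]
width: 0.217
```

```bash
cat >> h.py <<'E'
def axis(x,y,z):  # offsets so that descending along tool y ends at TCP x,y,z
    s=arm.get_state();M=Ro.from_rotvec(s["tool_rot"]).as_matrix();d=M.T@(np.array([x,y,z])-s["eef_pos"])*100
    print("t",round(s["clock"],2),"tcp",np.round(s["eef_pos"],4),"tool cm",d.round(2),"tilt",M[:,1].round(3),"F",np.round(s["force"],1),"w",round(s["width"]*85.4,1))
E
python3 -c "
from h import *
axis(.475,-.053,.069)"
```

```text
t 8.0 tcp [ 0.4743 -0.0507  0.1355] tool cm [ 0.17  6.65 -0.19] tilt [ 0.032 -0.003 -0.999] F [ 0.3 -0.4 -0.6] w 18.6
```

Request:
{"fn": "send_rows", "kwargs": {
  "deltas": [
    [[0.17,0.5,-0.2],0],
    [[0,0.6,0],0],
    [[0,0.6,0],0],
    [[0,0,0],0]
  ]
}}

```text
clock: 8.5
eef_pos: [0.4732, -0.0527, 0.1169]
tool_rot: [-1.29, 1.016, -1.059]
force: [-0.1, 0.5, -1.8]
width: 0.215
```

```bash
python3 -c "
from h import *
axis(.475,-.053,.069)"
```

```text
t 8.5 tcp [ 0.4732 -0.0527  0.1169] tool cm [0.02 4.79 0.02] tilt [ 0.031 -0.003 -1.   ] F [-0.1  0.5 -1.8] w 18.3
```

Aligned; take a look at the tip over the notch before entering.

Run:
```python
from h import *
I=arm.snapshot("scene");x,y=330,150
J=cv2.resize(I[y:y+75,x:x+75],None,fx=8,fy=8,interpolation=2)
q=[.4756,-.0544,.2281];P=np.array([(25,-30),(25,30),(7,30),(7,-7),(-7,-7),(-7,30),(-25,30),(-25,-30)])/1000
C,S=np.cos(q[2]),np.sin(q[2]);W=np.c_[q[0]+C*P[:,0]-S*P[:,1],q[1]+S*P[:,0]+C*P[:,1],np.full(8,.055)]
cv2.polylines(J,[np.int32((proj("scene",W)-[x,y]+.5)*8)],True,(255,255,255),1)
s=arm.get_state();M=Ro.from_rotvec(s["tool_rot"]).as_matrix()
L=np.array([s["eef_pos"]+M[:,1]*b for b in(.014,.054)]);cv2.polylines(J,[np.int32((proj("scene",L)-[x,y]+.5)*8)],False,(255,255,0),1)
cv2.imwrite("pics/b2.png",J)
```

```text
(no output)
```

View pics/b2.png

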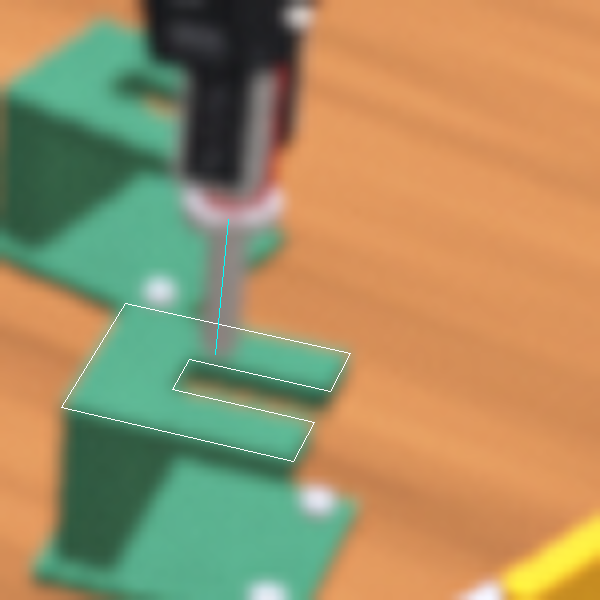

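Request:
{"fn": "send_rows", "kwargs": {
  "deltas": [
    [[0.05,0.4,0],0],
    [[0,0.4,0],0],
    [[0,0.3,0],0],
    [[0,0.2,0],0],
    [[0,0,0],0]
  ]
}}

```text
clock: 9.18
eef_pos: [0.4742, -0.0534, 0.1034]
tool_rot: [-1.29, 1.015, -1.06]
force: [0.9, 0.4, -1.9]
width: 0.222
```

Run:
```python
from h import *
axis(.475,-.053,.069)
I=arm.snapshot("scene");x,y=330,150
J=cv2.resize(I[y:y+75,x:x+75],None,fx=8,fy=8,interpolation=2);cv2.imwrite("pics/b3.png",J)
```

```text
t 9.18 tcp [ 0.4742 -0.0534  0.1034] tool cm [-0.05  3.44 -0.02] tilt [ 0.032 -0.003 -0.999] F [ 0.9  0.4 -1.9] w 18.9
```

View pics/b3.png

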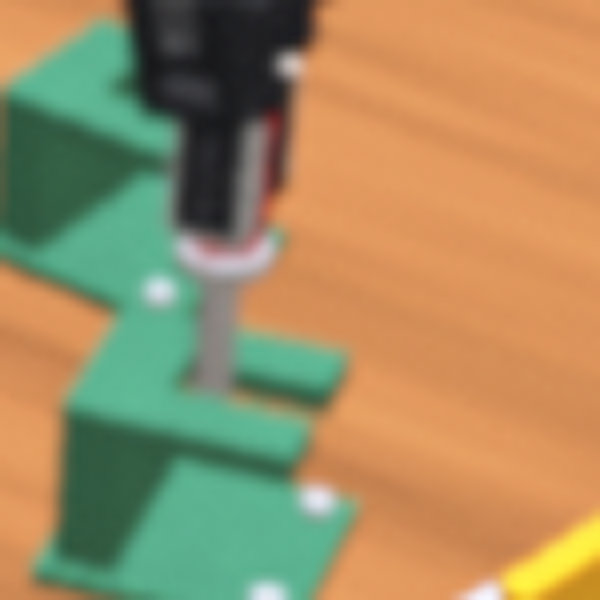

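Request:
{"fn": "send_rows", "kwargs": {
  "deltas": [
    [[0,0.5,0],0],
    [[0,0.6,0],0],
    [[0,0.6,0],0],
    [[0,0.5,0],0],
    [[0,0.3,0],0],
    [[0,0,0],0]
  ]
}}

```text
clock: 9.98
eef_pos: [0.475, -0.0535, 0.0766]
tool_rot: [-1.29, 1.015, -1.06]
force: [0.2, 0.7, -1.5]
width: 0.22
```

```bash
python3 -c "
from h import *
axis(.475,-.053,.069)"
```

```text
t 9.97 tcp [ 0.475  -0.0535  0.0766] tool cm [-0.05  0.76 -0.01] tilt [ 0.032 -0.003 -0.999] F [ 0.2  0.7 -1.5] w 18.8
```

Request:
{"fn": "send_rows", "kwargs": {
  "deltas": [
    [[0,0.3,0],0],
    [[0,0.2,0],0],
    [[0,0.1,0],0],
    [[0,0.1,0],0],
    [[0,0,0],0]
  ]
}}

```text
clock: 10.6
eef_pos: [0.4755, -0.0535, 0.0694]
tool_rot: [-1.289, 1.015, -1.06]
force: [-0.2, -0.6, -1.1]
width: 0.219
```

```bash
python3 -c "
from h import *
axis(.475,-.053,.069)"
```

```text
t 10.6 tcp [ 0.4755 -0.0535  0.0694] tool cm [-0.06  0.04 -0.04] tilt [ 0.033 -0.003 -0.999] F [-0.2 -0.6 -1.1] w 18.7
```

Request:
{"fn": "send_rows", "kwargs": {
  "deltas": [
    [[0,0.1,0],0],
    [[0,0.1,0],0]
  ]
}}

```text
clock: 10.85
eef_pos: [0.4759, -0.0536, 0.0686]
tool_rot: [-1.289, 1.014, -1.061]
force: [-8.1, 1.8, 38.8]
width: 0.214
```

Request:
{"fn": "send_rows", "kwargs": {
  "deltas": [
    [[0,0.08,0],0],
    [[0,0.05,0],0]
  ]
}}

```text
clock: 11.1
eef_pos: [0.4758, -0.0535, 0.0689]
tool_rot: [-1.289, 1.013, -1.061]
force: [-4.6, 0.1, 13.8]
width: 0.218
```

Request:
{"fn": "send_rows", "kwargs": {
  "deltas": [
    [[0,0,0],0],
    [[0,0,0],0],
    [[0,0,0],0],
    [[0,0,0],0],
    [[0,0,0],0]
  ],
  "grip": 4.5
}}

```text
clock: 11.72
eef_pos: [0.476, -0.0536, 0.069]
tool_rot: [-1.288, 1.013, -1.062]
force: [1.4, -0.4, -1.0]
width: 0.525
```

Request:
{"fn": "send_rows", "kwargs": {
  "deltas": [
    [[0,-1,0],0],
    [[0,-2,0],0],
    [[0,-3,0],0],
    [[0,-3,0],0],
    [[0,0,0],0]
  ]
}}

```text
clock: 12.35
eef_pos: [0.4726, -0.0532, 0.1637]
tool_rot: [-1.288, 1.013, -1.062]
force: [-0.7, -1.1, -0.1]
width: 0.526
```

Run:
```python
from h import *
axis(.475,-.053,.069)
I=arm.snapshot("scene");x,y=330,150
J=cv2.resize(I[y:y+75,x:x+75],None,fx=8,fy=8,interpolation=2)
q=[.4756,-.0544,.2281]
print(proj("scene",np.array([[q[0],q[1],z] for z in(.055,.061,.097)]))*8-np.array([x,y])*8+4)
cv2.imwrite("pics/b4.png",J)
```

```text
t 12.35 tcp [ 0.4726 -0.0532  0.1637] tool cm [-0.07  9.47 -0.07] tilt [ 0.035 -0.003 -0.999] F [-0.7 -1.1 -0.1] w 45.0
[[207.4622227  380.49571704]
 [208.87615682 361.02967137]
 [217.55998426 241.47687223]]
```

View pics/b4.png

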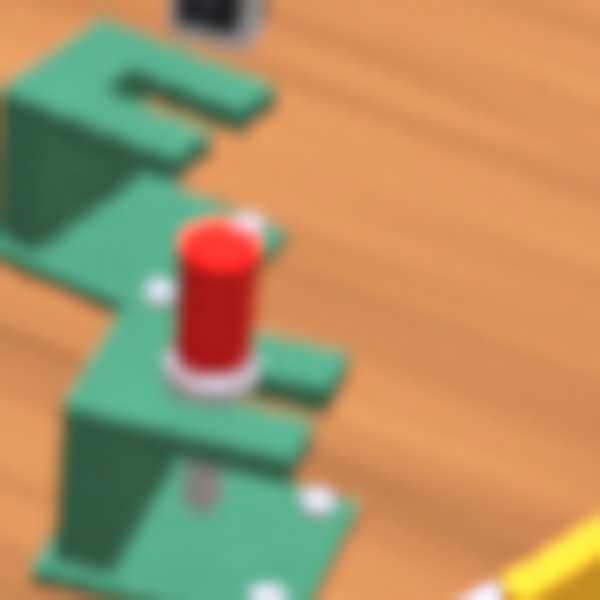

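Request:
{"fn": "send_rows", "kwargs": {
  "deltas": [
    [[-2,0,0],0],
    [[-2,0,0],0],
    [[-2,0,0],0],
    [[0,0,0],0.145],
    [[0,0,0],0.145],
    [[0,0,0],0.14],
    [[0,0,0],0]
  ],
  "grip": 0
}}

```text
clock: 13.28
eef_pos: [0.4543, 0.0074, 0.1574]
tool_rot: [-1.081, 1.346, -1.377]
force: [-0.2, -0.6, -0.3]
width: 0.005
```

Run:
```python
from h import *
go(.460,.008,.048,-.212)
for p in((383,430),(343,580)):
    q=(np.array(p)-[205,300]+.5)/(10/3)-.5+[125,210];w=ray("top",*q,.062)
    d=w[:2]-[.4802,.1012];print(w.round(4),"fix",(.9776*d[0]-.2104*d[1]).round(4),(.2104*d[0]+.9776*d[1]).round(4))
```

```text
t 13.28 tcp [0.4543 0.0074 0.1574] yaw -0.214 cm in tool [-0.15 10.96  0.27] turn -0.002 F [-0.2 -0.6 -0.3] w 0.4 tilt [ 0.025 -0.003 -1.   ] j6 0.17
[0.5169 0.0389 0.062 ] fix 0.049 -0.0532
[0.4277 0.0584 0.062 ] fix -0.0423 -0.0528
```

Request:
{"fn": "send_rows", "kwargs": {
  "deltas": [
    [[-0.1,3,0.1],0],
    [[0,3,0],0],
    [[0,3,0],0],
    [[0,1.5,0],0],
    [[0,0.4,0],0],
    [[0,0,0],0]
  ]
}}

```text
clock: 14.02
eef_pos: [0.4575, 0.0078, 0.0441]
tool_rot: [-1.094, 1.332, -1.362]
force: [0.1, 0.3, -0.1]
width: -0.004
```

Run:
```python
from h import *
go(.460,.008,.048,-.212)
go(.4867,.1315,.048,-.212)
```

```text
t 14.03 tcp [0.4575 0.0078 0.0441] yaw -0.194 cm in tool [-0.07 -0.39  0.25] turn 0.018 F [ 0.1  0.3 -0.1] w -0.4 tilt [ 0.023 -0.003 -1.   ] j6 0.15
t 14.03 tcp [0.4575 0.0078 0.0441] yaw -0.194 cm in tool [-12.7   -0.36   0.49] turn 0.018 F [ 0.1  0.3 -0.1] w -0.4 tilt [ 0.023 -0.003 -1.   ] j6 0.15
```

Request:
{"fn": "send_rows", "kwargs": {
  "deltas": [
    [[-1,-0.3,0.1],0.018],
    [[-1,0,0.1],0],
    [[-1,0,0],0],
    [[-1,0,0],0],
    [[-1,0,0],0],
    [[-1,0,0],0],
    [[-1,0,0],0],
    [[-1,0,0],0],
    [[-1,0,0],0],
    [[-0.5,0,0],0]
  ]
}}

```text
clock: 15.28
eef_pos: [0.4814, 0.1058, 0.0491]
tool_rot: [-1.084, 1.34, -1.373]
force: [1.0, -3.1, -0.8]
width: 0.003
```

Run:
```python
from h import *
go(.4867,.1315,.048,-.212)
```

```text
t 15.28 tcp [0.4814 0.1058 0.0491] yaw -0.208 cm in tool [-2.62  0.12 -0.01] turn 0.004 F [ 1.  -3.1 -0.8] w 0.2 tilt [ 0.026 -0.003 -1.   ] j6 0.38
```

Request:
{"fn": "send_rows", "kwargs": {
  "deltas": [
    [[-0.7,0,0],0],
    [[-0.6,0,0],0],
    [[-0.5,0,0],0],
    [[-0.2,0,0],0]
  ]
}}

```text
clock: 15.78
eef_pos: [0.4857, 0.1267, 0.0492]
tool_rot: [-1.084, 1.34, -1.373]
force: [1.2, -2.9, -0.1]
width: -0.001
```

Request:
{"fn": "send_rows", "kwargs": {
  "deltas": [
    [[-0.3,0,0],0],
    [[-0.2,0,0],0]
  ]
}}

```text
clock: 16.02
eef_pos: [0.4868, 0.1317, 0.0492]
tool_rot: [-1.084, 1.34, -1.373]
force: [-0.5, -16.6, 2.8]
width: -0.002
```

Request:
{"fn": "send_rows", "kwargs": {
  "deltas": [
    [[-0.2,0,0],0],
    [[-0.2,0,0],0]
  ]
}}

```text
clock: 16.27
eef_pos: [0.4866, 0.132, 0.0492]
tool_rot: [-1.09, 1.339, -1.374]
force: [4.8, -39.6, 7.5]
width: -0.003
```

Request:
{"fn": "send_rows", "kwargs": {
  "deltas": [
    [[0.5,0,0],0],
    [[1.5,0,0],0],
    [[2,0,0],0],
    [[1,-2,0],0],
    [[0,-4,0],0],
    [[0,-5,0],0],
    [[3,-2,0],0],
    [[4,0,-4],0],
    [[4,0,-4],0],
    [[4,0,-4],0],
    [[0,0,0],0]
  ]
}}

```text
clock: 17.65
eef_pos: [0.3171, -0.0463, 0.1799]
tool_rot: [-1.09, 1.34, -1.374]
force: [-0.4, -0.3, 0.6]
width: -0.0
```

Run:
```python
from h import *
go(.4867,.1315,.048,-.212)
out=[]
I=arm.snapshot("scene");J=arm.snapshot("top")
cv2.imwrite("pics/end.png",np.hstack([cv2.resize(I[120:320,310:530],None,fx=1.8,fy=1.8),cv2.resize(J[165:365,30:250],None,fx=1.8,fy=1.8)]))
```

```text
t 17.65 tcp [ 0.3171 -0.0463  0.1799] yaw -0.207 cm in tool [-20.91  13.46  12.63] turn 0.005 F [-0.4 -0.3  0.6] w -0.0 tilt [ 0.023 -0.007 -1.   ] j6 -0.03
```

View pics/end.png

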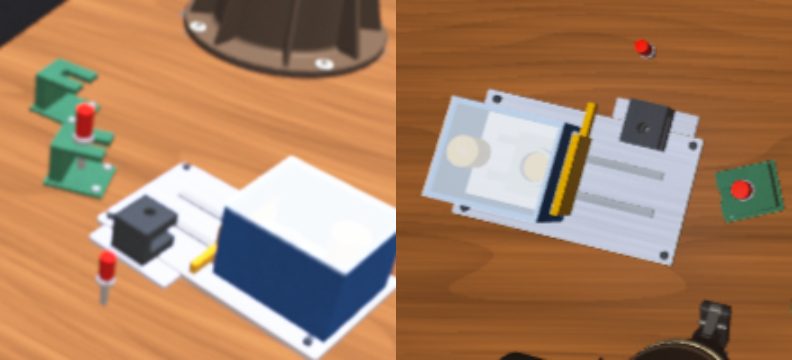

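Run:
```python
from h import *
A=cv2.imread("pics/top0.png");B=arm.snapshot("top")
for I in(A,B):
    h=cv2.cvtColor(I,cv2.COLOR_BGR2HSV);m=cv2.inRange(h,(20,200,190),(32,255,255));k,l,st,c=cv2.connectedComponentsWithStats(m)
    i=1+np.argmax(st[1:,4]);v,u=np.nonzero(l==i)
    w=np.array([ray("top",a,b,.062)[:2] for a,b in zip(u,v)])-[.4802,.1012]
    f=np.c_[.9776*w[:,0]-.2104*w[:,1],.2104*w[:,0]+.9776*w[:,1]];f=f[abs(f[:,0])<.035]
    print(st[i],len(f),f.mean(0).round(4),np.percentile(f[:,1],[5,95]).round(4))
```

```text
Traceback (most recent call last):
  File "h.py", line 5, in ray
    p=arm.camera_params(n);R=np.array(p["R"]);C=-R.T@np.array(p["t"])
ValueError: time passes only in moves, steps and waits
```

Run:
```python
from station import arm
import cv2,numpy as np
p=arm.camera_params("top");R=np.array(p["R"]);C=-R.T@np.array(p["t"])
A=cv2.imread("pics/top0.png");B=arm.snapshot("top")
for I in(A,B):
    h=cv2.cvtColor(I,cv2.COLOR_BGR2HSV);m=cv2.inRange(h,(20,180,170),(32,255,255));k,l,st,c=cv2.connectedComponentsWithStats(m)
    i=1+np.argmax(st[1:,4]);v,u=np.nonzero(l==i)
    d=np.c_[(u-p["cx"])/p["fx"],(v-p["cy"])/p["fy"],np.ones(len(u))]@R
    w=(C+d*((.062-C[2])/d[:,2])[:,None])[:,:2]-[.4802,.1012]
    f=np.c_[.9776*w[:,0]-.2104*w[:,1],.2104*w[:,0]+.9776*w[:,1]];f=f[abs(f[:,0])<.035]
    print(st[i],len(f),f.mean(0).round(4),np.percentile(f[:,1],[5,95]).round(4))
```

```text
<stdin>:11: RuntimeWarning: Mean of empty slice.
  ret = um.true_divide(
Traceback (most recent call last):
IndexError: index -1 is out of bounds for axis 0 with size 0
```

Run:
```python
from station import arm
import cv2,numpy as np
p=arm.camera_params("top");R=np.array(p["R"]);C=-R.T@np.array(p["t"])
A=cv2.imread("pics/top0.png");B=arm.snapshot("top")
for I in(A,B):
    h=cv2.cvtColor(I,cv2.COLOR_BGR2HSV);m=cv2.inRange(h,(19,200,60),(34,255,255))
    v,u=np.nonzero(m)
    d=np.c_[(u-p["cx"])/p["fx"],(v-p["cy"])/p["fy"],np.ones(len(u))]@R
    w=(C+d*((.062-C[2])/d[:,2])[:,None])[:,:2]-[.4802,.1012]
    f=np.c_[.9776*w[:,0]-.2104*w[:,1],.2104*w[:,0]+.9776*w[:,1],h[v,u,2]];f=f[(abs(f[:,0])<.035)&(abs(f[:,1])<.09)]
    H,e=np.histogram(f[:,1],np.arange(-.09,.0901,.004));V,_=np.histogram(f[:,1],e,weights=f[:,2])
    print([(round(a,3),int(n),int(s/n)) for a,n,s in zip(e,H,V) if n>2])
```

```text
[(np.float64(-0.046), 59, 186), (np.float64(-0.042), 71, 220), (np.float64(-0.038), 6, 214)]
[(np.float64(0.03), 14, 91), (np.float64(0.034), 25, 92), (np.float64(0.038), 43, 100), (np.float64(0.042), 70, 198), (np.float64(0.046), 59, 220)]
```

```bash
python3 -c "
from station import arm
print(arm.sign_off())"
```

```text
the job is handed in; nothing more can be done
None
```

The pin is parked in the far green bracket and the slide is pushed home; I handed the job in at about 18 s of the 54 s allowed. Sign-off gives no verdict, so what follows is from my own last checks.

- **Pin:** I drew the larger red-knobbed pin straight up out of the bore, lowered it into the notch of the bracket farthest from the base, and let go once the collar met the ledge. The last pictures show it upright with the collar on the ledge. Its position is within about 1–2 mm of the notch point as measured in the scene camera.
- **Slide:** I pushed the yellow plate with closed fingers until it met a hard stop, where the force rose from about 3 N to about 40 N. In the top camera the plate's outer face sits at fixture y ≈ +42 mm, at the guard mouth. That is where I reckon a full 100 mm stroke ends, going by where the ear should meet the pin. It moved about 88 mm, so it must have started about 12 mm in.
- **Robot and bystanders:** The arm is backed off, clear of the fixture and the bracket, and reads under 1 N. I kept clear of the bottle, loose rings and deburring tool on every move, but did not re-measure them at the end.

- **Peak forces:** Two contacts touched about 39–40 N at the wrist, one while seating the collar and one at the slide's stop. Both were made through the fingers or the held pin.
- **Camera disagreement:** The two cameras differed by up to about 5 mm on the pin's start position. A second look settled it, and the grasp was good.
- **Tool tilt:** The tool leaned about 0.03 rad during the moves, and I allowed for this when lowering the pin.

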